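# Rock test of a detector flange with a straightedge

### The arm

A 6-joint arm with a two-finger parallel gripper is mounted at the origin on the work surface. World frame = base frame: x ahead of the robot, y to its left, z up, the work surface at z = 0. Lengths are in m, angles in rad, forces in N, time in s.
With the tool pointing down it reaches from about 0.275 to 0.975 m from the base axis. Payload 8.4 kg.
Tool frame: the origin (TCP) lies on the mounting face of the last link; the fingertips stand bot.tip_extent ahead of it and the grasp point (between the pads) lies 171 mm ahead of it (bot.tip_extent is the distance from the TCP to the fingertips, in m); z points along the fingers, y is the line along which they close (so a half turn about z gives the same grasp; the last joint's range is limited). The gripper opens to 92 mm and grips with 3 to 60 N. Pads are 20 mm wide; open, the fingers measure 128 mm over their backs; the gripper's body (75 mm by 189 mm) begins 69 mm behind the grasp point.
Start: joints at [1.167, 0.353, 1.633, -0, 1.155, -0.002], TCP at [0.244, 0.575, 0.405] pointing down, gripper open.
Joint ranges: [-2.63, 2.63], [-0.92, 2.1], [0.06, 2.66], [-1.3, 4.44], [0, 2.69], [-3.02, 3.02]. Speed limits (rad/s): [2.22, 2.22, 2.79, 3.14, 3.14, 3.14].

### API

Orientations are given as a rotation vector (axis times angle).
In Python, from station import sense, vision, bot gives the robot as it stands.
- The arm moves only by the tool apply_moves, never from a script. Its argument "commands" is a list of rows, each a list of 7 numbers: the turn, a rotation vector about the tool's x, y, z in units of pi rad (1.0 is pi rad), then the shift along the tool's x, y, z in units of 8 cm (1.0 is 8 cm), then the gripper's target within -1 to 1 (shut at 1, half-way at 0, fully open at -1). In form: [[rx, ry, rz, tx, ty, tz, grip], ...]. A call has 1 to 20 rows; each row is the pose to reach, as a shift and turn from the pose commanded when the call began, along the tool's axes at that moment, turning the shorter way round; what a row does not reach only later rows make up. A row lasts 1/12 s, in which the tool goes at most 41.7 mm and 7.16 degrees, less where a joint would pass 70% of its speed; a pose out of reach is approached as far as the arm can. A call with a number of a shift or a turn outside -1 to 1 is refused whole. A call with a gripper value outside its range is refused whole. The fingers move at their own pace and stop on an object; the grip force is fixed at half the most. Time passes only in rows, so rows that repeat a pose let the fingers close. It gives the time, the measured TCP pose, the force, the opening and the grip force at its end, in the units of the state.
- sense(): the state, without advancing time (a new reading comes with each control period).
- vision.camera(name): name is "scene" or "side" or "wrist"; returns a dict with "image" (384x512x3 uint8, red, green, blue), "vertical_fov" (degrees; the focal length in pixels is half the picture's height over the tangent of half this angle, whatever the lens; pixels are square), "cx", "cy" (the principal point, pixels), "k1" (the pictures are not rectified: a ray, as slopes to the right and down, at radius r is drawn at 1 + k1 r^2 times it, then the intrinsics apply), "xyz" and "orientation" of the camera in the world. Camera axes: x right, y down, z forward; pixel columns grow to the right and rows downward; lengths in m; the calibration is good to about 2 mm. A picture is of the moment at which its call begins. There is no depth.
- bot.close_job(): hands the job in; it is judged then, once.
The state is a dict: "time_s": time; "q": joint angles; "qvel": joint speeds; "joint_efforts": joint torques, N m; "tool_pos": TCP position; "tcp_rot": TCP orientation; "force": force on the tool from outside, world axes, zero at the start; "ft_torque": the same for the moment, N m; "gripper_width": finger opening in m; "grip_force": force on a finger pad.
Only numpy, scipy, OpenCV 4.12 (cv2) and the standard library are available. Lean on these libraries where they do the work, as an engineer would, in place of code of your own. Each camera call takes 0.05 s, during which the arm holds its last target. There are 200 camera calls.

### The job

Check whether the window seat stands proud of the large bolted detector flange: pick up the steel straightedge by its black grip and lay it flat across the middle of the flange face, resting on the raised seat, without banging it down, and let go. Then press its plain end down until it meets the flange rim, and after that press its slotted end down in the same way, so that it rocks first one way and then the other. Leave the straightedge lying level across the middle of the flange.

Things in the scene. Friction and masses are not known exactly. Their poses are not given: they have to be found in the camera images.
- straightedge: Steel straightedge: flat bar 180 long (x), 30 wide (y), 6 mm thick, 0.25 to 0.45 kg, with an upright black grip block on its middle, 44 (x) by 16 (y) by 28 mm high, its top 34 mm above the underside. Take the grip across its 16 mm, from above. Origin: centre of the bar's underside; z up. Starts flat on the bench. The smaller plain steel rule without a grip is not it.
- plain_end (a point): Point on the straightedge's underside 5 mm in from its solid end, 85 mm from its middle (its -x side). A good place to press is the bar's top face 75 mm from its middle.
- slotted_end (a point): Point on the straightedge's underside 5 mm in from the end with a rectangular hanging slot 24 by 18 mm (centred 68 mm from the middle), 85 mm from the middle (its +x side). A fingertip does not go through the slot; a good place to press is again 75 mm from the middle.
- flange: Round aluminium flange, 180 mm across, 8 dark bolt holes, fixed. Origin: centre, on the bench; z up. Rim face 36 mm above it; the middle seat, 50 mm across with a dark window, stands 4 mm proud (top at 40). A bar laid on the seat, any direction, lies level; about 2 N on an end tips it till that end meets the rim; let go, it falls back level. The loose 70 mm blank flange is a bystander.
There are look-alikes about, which are no part of the job. Of the things that look like the straightedge, the middle-sized one is meant.

How it is judged:
On the way, in this order (a step that is already met when the one before it is completed fails the run):
1. the straightedge lies level on the seat, its middle within 20 mm of the flange's middle, and is let go (horizontal distance between straightedge and flange below 0.02 m and z of straightedge in the frame of flange between 0.0375 and 0.0425 m and angle between straightedge's own z axis and vertical below 0.03 rad and contact force between the fingers and straightedge below 0.1 N), for 0.3 s.
2. the fingers press the straightedge so that its plain end is down on the rim (within about 2 mm) and its slotted end is up (contact force between the fingers and straightedge above 0.5 N and z of plain_end in the frame of flange below 0.0382 m and z of slotted_end in the frame of flange above 0.0435 m and horizontal distance between straightedge and flange below 0.026 m), for 0.15 s.
3. the fingers press the straightedge so that its slotted end is down on the rim (within about 2 mm) and its plain end is up (contact force between the fingers and straightedge above 0.5 N and z of slotted_end in the frame of flange below 0.0382 m and z of plain_end in the frame of flange above 0.0435 m and horizontal distance between straightedge and flange below 0.026 m), for 0.15 s.
At the end, for the whole second after the job is handed in: The straightedge, let go and at rest, lies level (within 1.7 degrees) on the raised seat, its middle within 20 mm of the flange's middle seen from above (all of step 1 and linear speed of straightedge below 0.02 m/s); the robot touches nothing.
It fails at once if the straightedge is banged or forced onto the flange (over 80 N) (contact force between straightedge and flange above 80 N).
It also fails if it takes over 53 s, if anything falls off the work surface, if the arm or the gripper's body presses on something with over 40 N, if the wrist force passes 120 N, or if a joint passes its speed limit or range.

## Working session

There is one attempt and no reset: what is moved stays moved. The work goes in short steps, Python scripts to look and compute and a tool call to move; the robot and the scene stay as the last step left them, time stands still between calls to the robot, and variables do not carry over. Pictures are saved under pics/ and viewed, at most 10 in all, crops included, and the job is handed in when it is done.

Besides the shell and the picture viewer there is one more tool, called by a JSON object that holds its "name" and its "arguments", one argument or row to a line. apply_moves: Moves the arm, as the interface text tells. Its arguments: {"type":"object","properties":{"commands":{"type":"array","items":{"type":"array","items":{"type":"number"}}}},"required":["commands"]}

```bash
mkdir -p pics; ls
cat > h.py <<'E'
import numpy as np, cv2
from scipy.spatial.transform import Rotation as R
from station import sense, vision, bot
def cam(n):
    c=vision.camera(n); return c
def rot(c):
    o=np.array(c["orientation"],float)
    return R.from_rotvec(o).as_matrix() if o.shape==(3,) else (o if o.shape==(3,3) else None)
def K(c):
    h,w=c["image"].shape[:2]; f=h/2/np.tan(np.radians(c["vertical_fov"])/2)
    return f
def px2w(c,u,v,z):
    f=K(c); d=np.array([(u-c["cx"])/f,(v-c["cy"])/f]); s=d.copy()
    for _ in range(30): s=d/(1+c["k1"]*(s@s))
    r=rot(c)@np.array([s[0],s[1],1]); p=np.array(c["xyz"])
    return p+r*(z-p[2])/r[2]
def w2px(c,P):
    q=rot(c).T@(np.array(P)-c["xyz"]); s=q[:2]/q[2]; s=s*(1+c["k1"]*(s@s)); return s*K(c)+[c["cx"],c["cy"]]
def save(c,n,crop=None,sc=1):
    im=c["image"][:,:,::-1]
    if crop: a,b,w,h=crop; im=im[b:b+h,a:a+w]
    cv2.imwrite("pics/"+n,cv2.resize(im,None,fx=sc,fy=sc,interpolation=cv2.INTER_CUBIC))
E
python3 - <<'E'
from h import *
import pickle
for n in ["scene","side","wrist"]:
    c=cam(n); save(c,n+"0.png",sc=1.5); pickle.dump(c,open(n+".pkl","wb"))
    print(n,{k:v for k,v in c.items() if k!="image"})
print(sense(), bot.tip_extent)
E
```

```text
pics
scene {'vertical_fov': 54.72613653881245, 'cx': 260.78714978516985, 'cy': 189.11831518758558, 'k1': -0.016658454095068966, 'xyz': array([0.82594612, 0.71253189, 0.80565798]), 'orientation': array([-0.72101458, -2.64638582,  1.07836192])}
side {'vertical_fov': 49.03387910920134, 'cx': 259.22471787138676, 'cy': 189.33215698206106, 'k1': -0.09846173007618962, 'xyz': array([ 0.14813602, -0.80700391,  0.63895059]), 'orientation': array([-2.11030696,  0.34182196, -0.18966783])}
wrist {'vertical_fov': 59.409342279776475, 'cx': 251.87031014807897, 'cy': 188.5617420166327, 'k1': -0.0953828576582363, 'xyz': array([0.17634786, 0.60315733, 0.38351399]), 'orientation': array([2.43093102, 1.60696982, 0.21016273])}
{'time_s': 0.15, 'q': array([ 1.16661995e+00,  3.53546968e-01,  1.63394826e+00, -1.34326981e-05,
        1.15518648e+00, -2.41888759e-03]), 'qvel': array([ 3.83936291e-04, -1.33519163e-03, -3.14413788e-03, -5.12784671e-05,
        6.03156672e-04, -2.13388010e-04]), 'joint_efforts': array([-1.33802828e-04, -5.94202137e+01, -3.34470141e+01,  6.96817646e-02,
        2.03856634e-02, -1.28706074e-04]), 'tool_pos': array([0.24434552, 0.57507692, 0.4041063 ]), 'tcp_rot': array([-6.26793583e-01, -3.07821791e+00,  1.67925151e-03]), 'force': array([-0.03402567,  0.81027538, -0.10780781]), 'ft_torque': array([-0.05076417,  0.02088522, -0.02019968]), 'grip_force': 0.0, 'gripper_width': 0.09201480915710472} 0.1901
```

View pics/scene0.png

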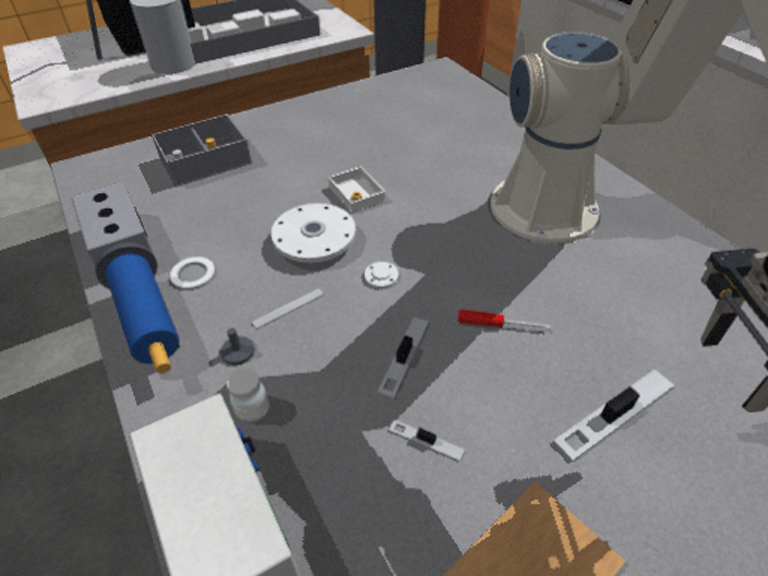

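View pics/side0.png

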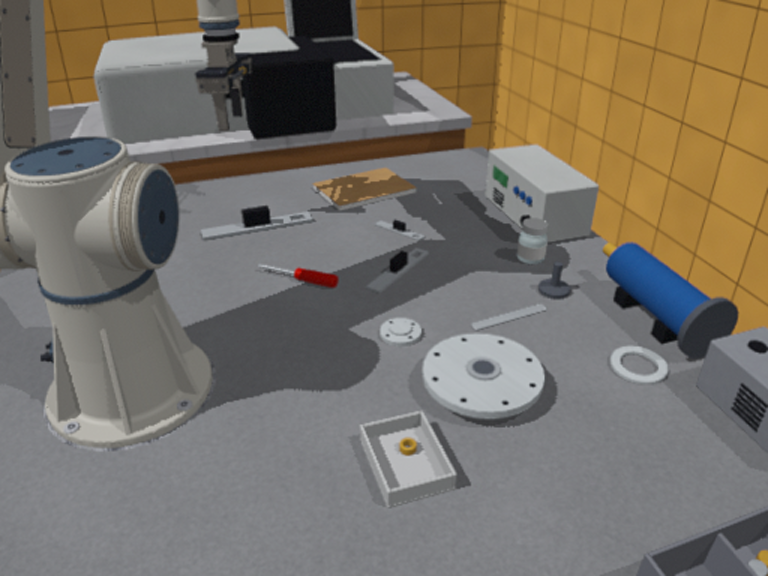

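Look-alikes in the 1.5× scene view:
- a large bar at (614,415)
- a small bar at (427,440)
- a bar in the shadow at (404,357)
- a plain rule at (288,308), which has no grip

The shadowed one seems to be the middle-sized bar. I'll check its length and look closer.

Run:
```python
from h import *
import pickle
c=pickle.load(open("scene.pkl","rb")); s=pickle.load(open("side.pkl","rb"))
g=lambda a,z=.006:px2w(c,a[0]/1.5,a[1]/1.5,z)
for n,a,b in [("large",(563,450),(665,380)),("small",(392,428),(462,455)),("mid",(389,390),(420,322))]:
    p,q=g(a),g(b); print(n,p[:2],q[:2],np.linalg.norm(p-q),(p+q)[:2]/2)
print(g((313,228),.04), px2w(s,483/1.5,367/1.5,.04))
save(c,"c1.png",(225,195,90,85),7); 
a=c["image"][130:185,165:250]; b=s["image"][215:285,270:375]
k=lambda i:cv2.resize(i[:,:,::-1],(520,int(520*i.shape[0]/i.shape[1])),interpolation=2)
e=cv2.vconcat([k(a)[:300],k(b)[:300]]); cv2.imwrite("pics/c2.png",e[:600])
```

```text
large [0.3869132  0.48619339] [0.14584785 0.47772395] 0.241214087859299 [0.26638052 0.48195867]
small [0.59652941 0.31777455] [0.52701104 0.41293711] 0.11785040021985746 [0.56177022 0.36535583]
mid [0.56450052 0.25326679] [0.43842447 0.15271884] 0.16126084692806172 [0.50146249 0.20299282]
[ 0.51040498 -0.16098733  0.04      ] [ 0.50885795 -0.16572842  0.04      ]
```

View pics/c1.png

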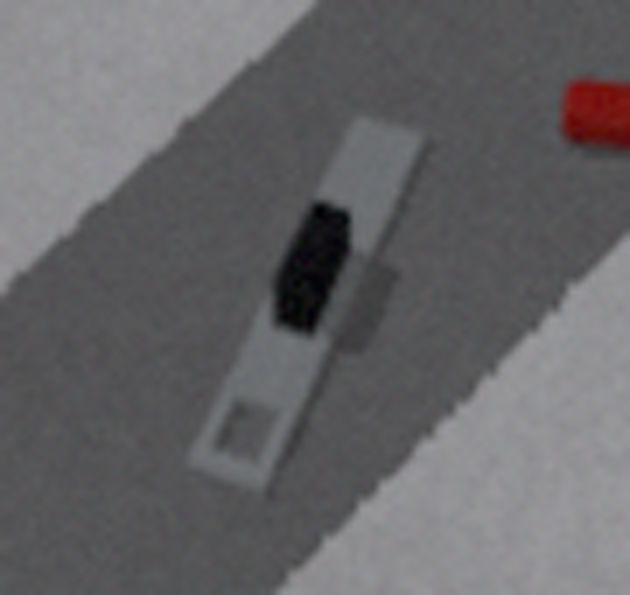

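The crop shows the middle bar. Its top-face corners are at about (357,118), (427,135), (268,492) and (190,462), the slot is at the lower left, and the grip is at (313,268). I'll work out its pose from these.

Run:
```python
from h import *
import pickle
c=pickle.load(open("scene.pkl","rb"))
P=[px2w(c,225+a/7-.43,195+b/7-.43,.006) for a,b in [(357,118),(427,135),(268,492),(190,462)]]
P=np.array(P); print(P[:,:2]); 
pl=(P[0]+P[1])/2; sl=(P[2]+P[3])/2
d=sl-pl; print("len",np.linalg.norm(d),"w",np.linalg.norm(P[0]-P[1]),"ctr",(pl+sl)[:2]/2,"yaw deg",np.degrees(np.arctan2(d[1],d[0])))
print("grip top", px2w(c,225+(330+325)/2/7,195+(205)/7,.034)[:2])
m=R.from_rotvec(sense()["tcp_rot"]).as_matrix(); print(m.round(3))
w=pickle.load(open("wrist.pkl","rb")); print(m.T@(w["xyz"]-np.array(sense()["tool_pos"])), (m.T@rot(w)).round(3))
```

```text
[[0.44279199 0.13612923]
 [0.4232639  0.15819578]
 [0.56411937 0.27018679]
 [0.58200697 0.24492006]]
len 0.17831438183121173 w 0.02946657338791746 ctr [0.50304556 0.20235796] yaw deg 38.24900279005015
grip top [0.48877642 0.18948007]
[[-0.92   0.391 -0.   ]
 [ 0.391  0.92  -0.001]
 [-0.    -0.001 -1.   ]]
[ 0.07356403 -0.00072223  0.02059239] [[-0.001 -0.966 -0.26 ]
 [ 1.    -0.001 -0.001]
 [ 0.001 -0.26   0.966]]
```

{"name": "apply_moves", "arguments": {
  "commands": [
    [0,0,0.11,-0.8,-0.504,0.217,-1],
    [0,0,0.11,-0.8,-0.504,0.217,-1],
    [0,0,0.11,-0.8,-0.504,0.217,-1],
    [0,0,0.11,-0.8,-0.504,0.217,-1]
  ]
}}

```text
time_s: 0.48
tool_pos: [0.2883, 0.5117, 0.3867]
tcp_rot: [-1.156, -2.921, 0.002]
force: [-0.0, 0.3, 0.7]
gripper_width: 0.0919
grip_force: 0.0
```

{"name": "apply_moves", "arguments": {
  "commands": [
    [0,0,0.11,-0.923,-0.203,0.217,-1],
    [0,0,0.11,-0.923,-0.203,0.217,-1],
    [0,0,0.11,-0.923,-0.203,0.217,-1],
    [0,0,0.11,-0.923,-0.203,0.217,-1]
  ]
}}

```text
time_s: 0.82
tool_pos: [0.3312, 0.4505, 0.3698]
tcp_rot: [-1.636, -2.682, 0.001]
force: [-0.3, 1.5, -0.4]
gripper_width: 0.0918
grip_force: 0.0
```

{"name": "apply_moves", "arguments": {
  "commands": [
    [0,0,0.11,-0.937,0.122,0.217,-1],
    [0,0,0.11,-0.937,0.122,0.217,-1],
    [0,0,0.11,-0.937,0.122,0.217,-1],
    [0,0,0.11,-0.937,0.122,0.217,-1]
  ]
}}

```text
time_s: 1.15
tool_pos: [0.3742, 0.389, 0.3526]
tcp_rot: [-2.07, -2.363, -0.0]
force: [-0.3, -0.1, 0.2]
gripper_width: 0.092
grip_force: 0.0
```

{"name": "apply_moves", "arguments": {
  "commands": [
    [0,0,0.11,-0.84,0.432,0.217,-1],
    [0,0,0.11,-0.84,0.432,0.217,-1],
    [0,0,0.11,-0.84,0.432,0.217,-1],
    [0,0,0.11,-0.84,0.432,0.217,-1]
  ]
}}

```text
time_s: 1.48
tool_pos: [0.4174, 0.3274, 0.3354]
tcp_rot: [-2.443, -1.974, -0.001]
force: [-0.7, 0.1, 0.2]
gripper_width: 0.0919
grip_force: 0.0
```

{"name": "apply_moves", "arguments": {
  "commands": [
    [0,0,0.11,-0.644,0.691,0.217,-1],
    [0,0,0.11,-0.644,0.691,0.217,-1],
    [0,0,0.11,-0.644,0.691,0.217,-1],
    [0,0,0.11,-0.644,0.691,0.217,-1]
  ]
}}

```text
time_s: 1.82
tool_pos: [0.4605, 0.2655, 0.3181]
tcp_rot: [-2.745, -1.526, -0.001]
force: [0.1, 1.3, 0.7]
gripper_width: 0.0918
grip_force: 0.0
```

{"name": "apply_moves", "arguments": {
  "commands": [
    [0,0,0.11,-0.372,0.868,0.217,-1],
    [0,0,0.11,-0.372,0.868,0.217,-1],
    [0,0,0.11,-0.372,0.868,0.217,-1],
    [0,0,0.11,-0.372,0.868,0.217,-1],
    [0,0,0.11,-0.372,0.868,0.217,-1],
    [0,0,0.11,-0.372,0.868,0.217,-1]
  ]
}}

```text
time_s: 2.32
tool_pos: [0.5027, 0.2044, 0.301]
tcp_rot: [-2.964, -1.041, -0.001]
force: [0.3, 0.2, 0.2]
gripper_width: 0.0916
grip_force: 0.0
```

Run:
```python
from h import *
import pickle
c=cam("wrist"); pickle.dump(c,open("w1.pkl","wb")); save(c,"w1.png",sc=1.5)
s=sense(); print(s["time_s"],s["tool_pos"],s["force"],s["q"]); print(R.from_rotvec(s["tcp_rot"]).as_matrix().round(3))
```

```text
2.3667 [0.50267163 0.20431561 0.30100962] [ 0.05984317 -0.22925972  0.59848168] [3.83202141e-01 3.51615535e-01 1.90129568e+00 3.95909608e-04
 8.87923428e-01 1.27979857e+00]
[[ 0.781  0.624  0.001]
 [ 0.624 -0.781  0.001]
 [ 0.001 -0.    -1.   ]]
```

View pics/w1.png

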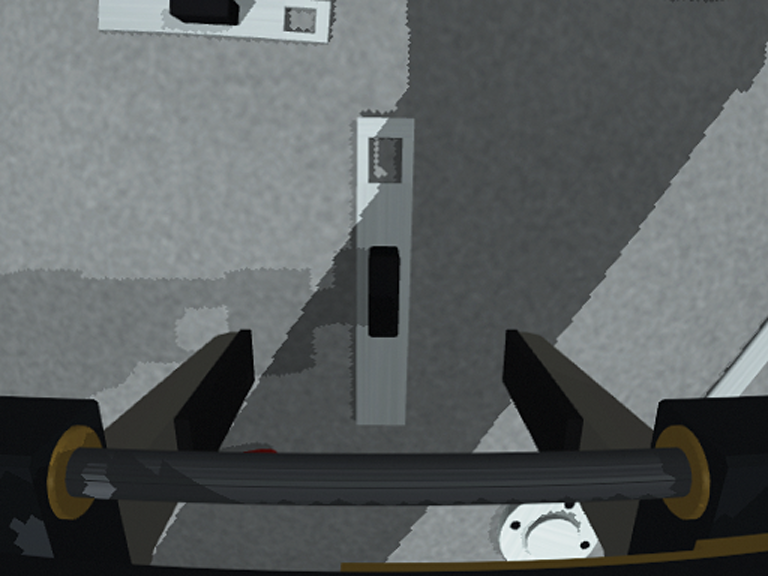

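The wrist view shows the bar centred between the fingers. Its corners are at (357,118), (413,118), (405,425) and (357,425), and the slot is at the top, on the +x side.

Run:
```python
from h import *
import pickle
c=pickle.load(open("w1.pkl","rb"))
P=np.array([px2w(c,a/1.5-.17,b/1.5-.17,.006) for a,b in [(357,118),(413,118),(405,425),(357,425)]])
sl=(P[0]+P[1])/2; pl=(P[2]+P[3])/2; d=sl-pl
print("len",np.linalg.norm(d),"w",np.linalg.norm(P[0]-P[1]),np.linalg.norm(P[2]-P[3]),"ctr",(pl+sl)[:2]/2,"yaw",np.degrees(np.arctan2(d[1],d[0])))
print("grip top ctr",px2w(c,384.5/1.5,(247+320)/3,.034)[:2])
m=R.from_rotvec(sense()["tcp_rot"]).as_matrix(); print("tool yaw",np.degrees(np.arctan2(m[1,0],m[0,0])), (m.T@((pl+sl)/2-sense()["tool_pos"]))/.08)
```

```text
len 0.17975725999462097 w 0.02927747185254157 0.029507904652677403 ctr [0.50265304 0.20121707] yaw 38.05258362690479
grip top ctr [0.50908402 0.2054789 ]
tool yaw 38.61449972292945 [-0.02735593  0.03040219  3.6875969 ]
```

{"name": "apply_moves", "arguments": {
  "commands": [
    [0,0,0.003,-0.025,0.03,0.4,-1],
    [0,0,0.003,-0.025,0.03,0.8,-1],
    [0,0,0.003,-0.025,0.03,0.8,-1]
  ]
}}

```text
time_s: 2.62
tool_pos: [0.5007, 0.1999, 0.2325]
tcp_rot: [2.971, 1.021, -0.01]
force: [-1.1, -1.2, -1.0]
gripper_width: 0.0917
grip_force: 0.0
```

{"name": "apply_moves", "arguments": {
  "commands": [
    [0,0,0,0,0,0.3,-1],
    [0,0,0,0,0,0.46,-1],
    [0,0,0,0,0,0.46,-1],
    [0,0,0,0,0,0.46,0],
    [0,0,0,0,0,0.46,0.5],
    [0,0,0,0,0,0.46,1],
    [0,0,0,0,0,0.46,1],
    [0,0,0,0,0,0.46,1],
    [0,0,0,0,0,0.46,1],
    [0,0,0,0,0,0.46,1],
    [0,0,0,0,0,0.46,1],
    [0,0,0,0,0,0.46,1]
  ]
}}

```text
time_s: 3.62
tool_pos: [0.5031, 0.1996, 0.1997]
tcp_rot: [-2.974, -1.013, 0.0]
force: [0.2, 0.7, -0.9]
gripper_width: 0.0338
grip_force: 0.0
```

{"name": "apply_moves", "arguments": {
  "commands": [
    [0,0,0,0,0,0,1],
    [0,0,0,0,0,0,1],
    [0,0,0,0,0,0,1],
    [0,0,0,0,0,0,1],
    [0,0,0,0,0,0,1],
    [0,0,0,0,0,0,1],
    [0,0,0,0,0,0,1],
    [0,0,0,0,0,0,1]
  ]
}}

```text
time_s: 4.28
tool_pos: [0.503, 0.1996, 0.1997]
tcp_rot: [-2.974, -1.013, 0.0]
force: [-1.2, 1.0, -1.3]
gripper_width: 0.0158
grip_force: 30.0
```

{"name": "apply_moves", "arguments": {
  "commands": [
    [0,0,0,0,0,-0.1,1],
    [0,0,0,0,0,-0.4,1],
    [0,0,0,0,0,-0.9,1],
    [0,0,0,0,0,-0.9,1],
    [0,0,0,0,0,-0.9,1]
  ]
}}

```text
time_s: 4.7
tool_pos: [0.5039, 0.1999, 0.274]
tcp_rot: [-2.974, -1.013, -0.007]
force: [-0.0, -0.2, -3.3]
gripper_width: 0.0156
grip_force: 30.0
```

Run:
```python
from h import *
import pickle
c=cam("wrist"); pickle.dump(c,open("w2.pkl","wb")); save(c,"w2.png",sc=1.5)
s=sense(); print(s["time_s"],s["tool_pos"],s["force"],s["ft_torque"],s["gripper_width"],s["grip_force"]); m=R.from_rotvec(s["tcp_rot"]).as_matrix();print(m.round(3), np.degrees(np.arctan2(m[1,0],m[0,0])))
for z in [.04]:
  sc=pickle.load(open("scene.pkl","rb"));sd=pickle.load(open("side.pkl","rb"))
# refine flange: fit rim ellipse of bright white pixels in scene & side, projected to plane z=.036
for n,cc,(u,v) in [("scene",sc,(209,152)),("side",sd,(322,245))]:
  g=cv2.cvtColor(cc["image"],cv2.COLOR_RGB2GRAY); b=(g>(170)).astype(np.uint8)
  nl,L,st,ce=cv2.connectedComponentsWithStats(b); 
  best=min((i for i in range(1,nl) if st[i,4]>800),key=lambda i:np.hypot(*(ce[i]-[u,v])))
  ct=max(cv2.findContours((L==best).astype(np.uint8),0,cv2.CHAIN_APPROX_NONE)[0],key=cv2.contourArea)
  h=cv2.convexHull(ct)[:,0]; W=np.array([px2w(cc,x,y,.036)[:2] for x,y in h]).astype(np.float32)
  print(n,st[best],"center,r",cv2.minEnclosingCircle(W))
```

```text
4.75 [0.50308337 0.19955508 0.27236271] [ 0.06711948  0.71941236 -2.31776666] [-0.09307757  0.16424409 -0.04873923] 0.0159106293346098 29.998683035373688
[[ 0.792  0.611  0.001]
 [ 0.611 -0.792  0.   ]
 [ 0.001  0.001 -1.   ]] 37.636083462970326
scene [ 181  135   56   37 1453] center,r ((0.5101256966590881, -0.16509152948856354), 0.09070353209972382)
side [ 282  223   81   51 2791] center,r ((0.5082762837409973, -0.16592414677143097), 0.08926151692867279)
```

View pics/w2.png

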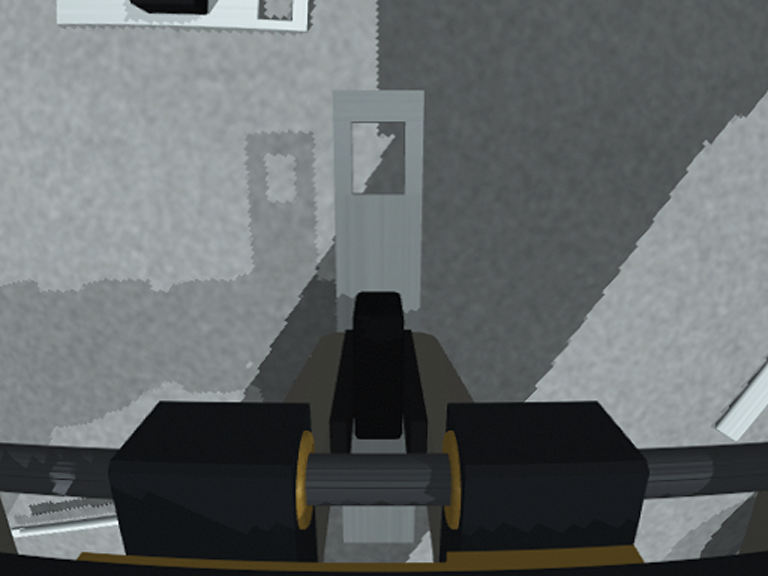

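Grasp confirmed. The bar is square in the pads, and the flange centre is at about (0.509, -0.165) from two cameras. Carrying it over.

{"name": "apply_moves", "arguments": {
  "commands": [
    [0,0,0,-0.1,0.14,-0.08,1],
    [0,0,0,-0.25,0.34,-0.0875,1],
    [0,0,0,-0.46,0.62,-0.0875,1],
    [0,0,0,-0.682,0.914,-0.0875,1]
  ]
}}

```text
time_s: 5.08
tool_pos: [0.5037, 0.1072, 0.2776]
tcp_rot: [-2.973, -1.016, 0.004]
force: [1.5, -0.6, -2.7]
gripper_width: 0.016
grip_force: 30.0
```

{"name": "apply_moves", "arguments": {
  "commands": [
    [0,0,0,-0.17,0.228,-0.02,1],
    [0,0,0,-0.341,0.457,-0.044,1],
    [0,0,0,-0.511,0.685,-0.065,1],
    [0,0,0,-0.682,0.914,-0.0875,1]
  ]
}}

```text
time_s: 5.42
tool_pos: [0.5049, 0.0153, 0.2846]
tcp_rot: [-2.973, -1.013, 0.005]
force: [0.3, 0.5, -2.9]
gripper_width: 0.0159
grip_force: 30.0
```

{"name": "apply_moves", "arguments": {
  "commands": [
    [0,0,0,-0.17,0.228,-0.02,1],
    [0,0,0,-0.341,0.457,-0.044,1],
    [0,0,0,-0.511,0.685,-0.065,1],
    [0,0,0,-0.682,0.914,-0.0875,1]
  ]
}}

```text
time_s: 5.75
tool_pos: [0.5063, -0.0757, 0.2916]
tcp_rot: [-2.973, -1.013, 0.004]
force: [1.3, 0.8, -3.2]
gripper_width: 0.0157
grip_force: 30.0
```

{"name": "apply_moves", "arguments": {
  "commands": [
    [0,0,0,-0.22,0.294,-0.02,1],
    [0,0,0,-0.42,0.563,-0.044,1],
    [0,0,0,-0.58,0.777,-0.065,1],
    [0,0,0,-0.682,0.914,-0.0875,1],
    [0,0,0,-0.682,0.914,-0.0875,1],
    [0,0,0,-0.682,0.914,-0.0875,1],
    [0,0,0,-0.682,0.914,-0.0875,1]
  ]
}}

```text
time_s: 6.33
tool_pos: [0.5084, -0.1647, 0.2991]
tcp_rot: [-2.973, -1.013, 0.002]
force: [-0.0, 0.9, -1.8]
gripper_width: 0.0158
grip_force: 30.0
```

Run:
```python
from h import *
import pickle
c=cam("side"); pickle.dump(c,open("s3.pkl","wb")); save(c,"s3.png",(255,130,140,160),3.7)
s=sense(); print(s["time_s"],s["tool_pos"],s["force"],s["gripper_width"],s["grip_force"]); m=R.from_rotvec(s["tcp_rot"]).as_matrix();print(m.round(3)); print("to go",m.T@(np.array([.509,-.1653,.239])-s["tool_pos"])/.08)
t=np.array(s["tool_pos"])
for d in (-.09,0,.09):
  p=t+m[:,0]*d-[0,0,.199]; print(d,w2px(c,p),(w2px(c,p)-[255,130])*3.7)
```

```text
6.3833 [ 0.5085011  -0.16441714  0.29921454] [-0.33591044  0.09249166 -3.01807485] 0.015460758468228166 29.998807311058044
[[ 0.792  0.611 -0.001]
 [ 0.611 -0.792  0.001]
 [-0.001 -0.001 -1.   ]]
to go [-0.00137985  0.01350641  0.75266605]
-0.09 [303.58796082 245.00103376] [179.77545503 425.5038249 ]
0 [323.89718249 222.5590015 ] [254.9195752  342.46830556]
0.09 [341.46348788 203.06068864] [319.91490515 270.32454797]
```

View pics/s3.png

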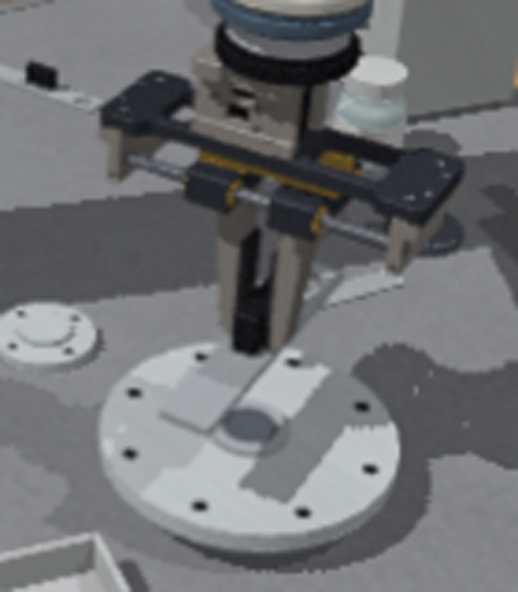

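The side view shows the bar held level above the flange, with its near end at (190,420), where I predicted it. Lowering gently.

{"name": "apply_moves", "arguments": {
  "commands": [
    [0,0,0,0,0.013,0.2,1],
    [0,0,0,0,0.013,0.4,1],
    [0,0,0,0,0.013,0.55,1],
    [0,0,0,0,0.013,0.64,1],
    [0,0,0,0,0.013,0.69,1],
    [0,0,0,0,0.013,0.71,1],
    [0,0,0,0,0.013,0.72,1],
    [0,0,0,0,0.013,0.72,1],
    [0,0,0,0,0.013,0.72,1]
  ]
}}

```text
time_s: 7.13
tool_pos: [0.5098, -0.1661, 0.2427]
tcp_rot: [2.973, 1.013, 0.001]
force: [0.1, 0.3, -1.6]
gripper_width: 0.0155
grip_force: 30.0
```

{"name": "apply_moves", "arguments": {
  "commands": [
    [0,0,0,0,0,0.006,1],
    [0,0,0,0,0,0.012,1],
    [0,0,0,0,0,0.012,1],
    [0,0,0,0,0,0.018,1],
    [0,0,0,0,0,0.018,1],
    [0,0,0,0,0,0.018,1]
  ]
}}

```text
time_s: 7.63
tool_pos: [0.5095, -0.1661, 0.2407]
tcp_rot: [-2.974, -1.013, 0.0]
force: [-0.4, 0.3, -3.2]
gripper_width: 0.0157
grip_force: 30.0
```

{"name": "apply_moves", "arguments": {
  "commands": [
    [0,0,0,0,0,0.004,1],
    [0,0,0,0,0,0.008,1],
    [0,0,0,0,0,0.008,1],
    [0,0,0,0,0,0.008,1]
  ]
}}

```text
time_s: 7.97
tool_pos: [0.5095, -0.1661, 0.24]
tcp_rot: [-2.974, -1.013, 0.0]
force: [0.0, 0.2, -3.4]
gripper_width: 0.0156
grip_force: 30.0
```

{"name": "apply_moves", "arguments": {
  "commands": [
    [0,0,0,0,0,0.004,1],
    [0,0,0,0,0,0.008,1],
    [0,0,0,0,0,0.008,1],
    [0,0,0,0,0,0.008,1]
  ]
}}

```text
time_s: 8.3
tool_pos: [0.5095, -0.1661, 0.2397]
tcp_rot: [2.974, 1.013, 0.0]
force: [-1.5, 1.1, 2.6]
gripper_width: 0.0154
grip_force: 30.0
```

Contact: the force went from -3.4 to +2.6 N. Releasing and rising.

{"name": "apply_moves", "arguments": {
  "commands": [
    [0,0,0,0,0,0,0.6],
    [0,0,0,0,0,0,0.4],
    [0,0,0,0,0,0,0.2],
    [0,0,0,0,0,0,0],
    [0,0,0,0,0,0,0],
    [0,0,0,0,0,0,0],
    [0,0,0,0,0,0,0]
  ]
}}

```text
time_s: 8.88
tool_pos: [0.5095, -0.1661, 0.2394]
tcp_rot: [2.974, 1.013, -0.0]
force: [0.1, 1.0, -1.4]
gripper_width: 0.0459
grip_force: 0.0
```

{"name": "apply_moves", "arguments": {
  "commands": [
    [0,0,0,0,0,-0.1,0],
    [0,0,0,0,0,-0.4,0],
    [0,0,0,0,0,-0.8,0],
    [0,0,0,0,0,-0.95,0],
    [0,0,0,0,0,-0.95,0],
    [0,0,0,0,0,-0.95,0],
    [0,0,0,0,0,-0.95,0]
  ]
}}

```text
time_s: 9.47
tool_pos: [0.5091, -0.1659, 0.3148]
tcp_rot: [-2.973, -1.013, 0.001]
force: [-0.6, -0.0, -0.6]
gripper_width: 0.0461
grip_force: 0.0
```

Run:
```python
from h import *
import pickle
c=cam("wrist"); save(c,"w4.png",sc=1.5); pickle.dump(c,open("w4.pkl","wb"))
s=sense(); print(s["time_s"],s["tool_pos"],s["force"],s["gripper_width"],s["grip_force"])
```

```text
9.5167 [ 0.50898421 -0.16591047  0.31443262] [-0.2550136   0.82851593  0.17811636] 0.045896589453935176 0.0
```

View pics/w4.png

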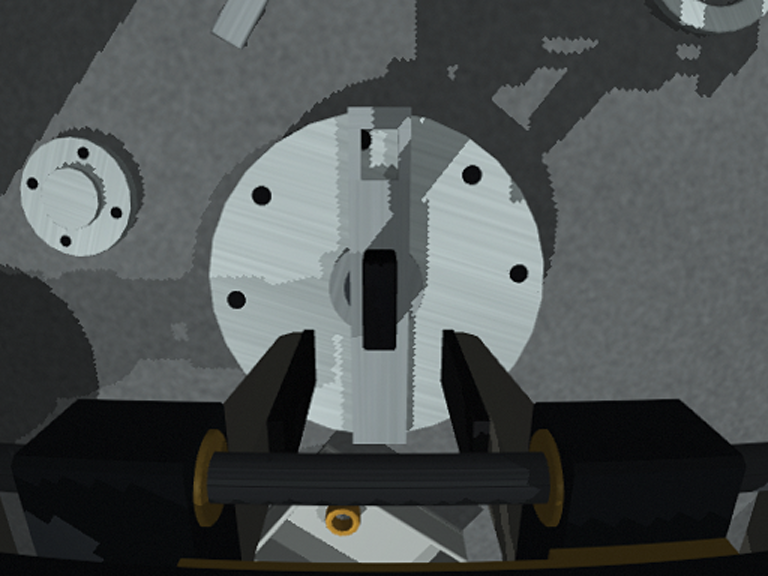

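The bar lies centred across the seat, with ends at (380,107) and (380,443) and the flange disc centred near (378,275). Next: close the fingers and press the plain end, which is on tool -x.

{"name": "apply_moves", "arguments": {
  "commands": [
    [0,0,0,-0.2,0,0,1],
    [0,0,0,-0.5,0,0,1],
    [0,0,0,-0.8,0,0,1],
    [0,0,0,-0.94,0,0,1],
    [0,0,0,-0.94,0,0,1],
    [0,0,0,-0.94,0,0,1],
    [0,0,0,-0.94,0,0.2,1],
    [0,0,0,-0.94,0,0.45,1],
    [0,0,0,-0.94,0,0.65,1],
    [0,0,0,-0.94,0,0.8,1],
    [0,0,0,-0.94,0,0.87,1],
    [0,0,0,-0.94,0,0.89,1],
    [0,0,0,-0.94,0,0.89,1],
    [0,0,0,-0.94,0,0.89,1]
  ]
}}

```text
time_s: 10.68
tool_pos: [0.4505, -0.2119, 0.2447]
tcp_rot: [2.973, 1.014, 0.001]
force: [0.6, 1.3, -0.2]
gripper_width: 0.0003
grip_force: 0.0
```

{"name": "apply_moves", "arguments": {
  "commands": [
    [0,0,0,0,0,0.02,1],
    [0,0,0,0,0,0.04,1],
    [0,0,0,0,0,0.06,1],
    [0,0,0,0,0,0.08,1],
    [0,0,0,0,0,0.08,1],
    [0,0,0,0,0,0.08,1]
  ]
}}

```text
time_s: 11.18
tool_pos: [0.4499, -0.212, 0.2378]
tcp_rot: [-2.974, -1.013, 0.0]
force: [-0.2, -1.2, -0.1]
gripper_width: 0.0011
grip_force: 0.0
```

{"name": "apply_moves", "arguments": {
  "commands": [
    [0,0,0,0,0,0.01,1],
    [0,0,0,0,0,0.02,1],
    [0,0,0,0,0,0.03,1],
    [0,0,0,0,0,0.035,1],
    [0,0,0,0,0,0.04,1],
    [0,0,0,0,0,0.045,1],
    [0,0,0,0,0,0.05,1],
    [0,0,0,0,0,0.055,1],
    [0,0,0,0,0,0.055,1],
    [0,0,0,0,0,0.055,1]
  ]
}}

```text
time_s: 12.02
tool_pos: [0.4499, -0.212, 0.2336]
tcp_rot: [2.974, 1.013, -0.0]
force: [-2.5, -1.1, 5.5]
gripper_width: 0.0
grip_force: 2.7
```

{"name": "apply_moves", "arguments": {
  "commands": [
    [0,0,0,0,0,0.004,1],
    [0,0,0,0,0,0.008,1],
    [0,0,0,0,0,0.008,1],
    [0,0,0,0,0,0.008,1]
  ]
}}

```text
time_s: 12.35
tool_pos: [0.4499, -0.2121, 0.2334]
tcp_rot: [2.973, 1.014, -0.0]
force: [-3.4, 1.2, 11.9]
gripper_width: 0.0004
grip_force: 6.4
```

{"name": "apply_moves", "arguments": {
  "commands": [
    [0,0,0,0,0,0,1],
    [0,0,0,0,0,0,1],
    [0,0,0,0,0,0,1]
  ]
}}

```text
time_s: 12.6
tool_pos: [0.4499, -0.2121, 0.2334]
tcp_rot: [2.974, 1.014, -0.0]
force: [-4.8, -0.9, 12.7]
gripper_width: 0.0004
grip_force: 6.4
```

Run:
```python
from h import *
c=cam("side"); save(c,"s5.png",(262,190,120,100),5)
```

```text
(no output)
```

View pics/s5.png

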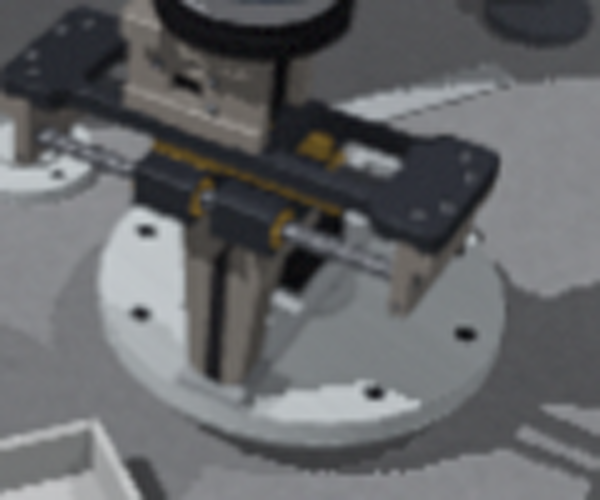

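The plain end is on the rim at about (225,385) in the crop. Easing off and moving over to the slotted end.

{"name": "apply_moves", "arguments": {
  "commands": [
    [0,0,0,0,0,-0.01,1],
    [0,0,0,0,0,-0.02,1],
    [0,0,0,0,0,-0.03,1],
    [0,0,0,0,0,-0.04,1],
    [0,0,0,0,0,-0.05,1],
    [0,0,0,0,0,-0.06,1],
    [0,0,0,0,0,-0.08,1],
    [0,0,0,0,0,-0.15,1],
    [0,0,0,0,0,-0.4,1],
    [0,0,0,0,0,-0.8,1],
    [0,0,0,0,0,-0.9,1],
    [0,0,0,0,0,-0.9,1],
    [0,0,0,0,0,-0.9,1]
  ]
}}

```text
time_s: 13.73
tool_pos: [0.4499, -0.212, 0.305]
tcp_rot: [2.973, 1.013, 0.001]
force: [-0.2, -0.7, -0.4]
gripper_width: 0.0004
grip_force: 0.0
```

{"name": "apply_moves", "arguments": {
  "commands": [
    [0,0,0,0.25,0,0,1],
    [0,0,0,0.6,0,0,1],
    [0,0,0,0.94,0,0,1],
    [0,0,0,0.94,0,0,1]
  ]
}}

```text
time_s: 14.07
tool_pos: [0.512, -0.1642, 0.3036]
tcp_rot: [-2.973, -1.015, -0.001]
force: [0.0, -0.8, -0.1]
gripper_width: 0.0005
grip_force: 0.0
```

{"name": "apply_moves", "arguments": {
  "commands": [
    [0,0,0,0.4,0,0,1],
    [0,0,0,0.7,0,0,1],
    [0,0,0,0.93,0,0,1],
    [0,0,0,0.93,0,0,1],
    [0,0,0,0.93,0,0,1]
  ]
}}

```text
time_s: 14.48
tool_pos: [0.5679, -0.1204, 0.3032]
tcp_rot: [-2.972, -1.015, 0.004]
force: [-1.0, -0.1, 0.6]
gripper_width: 0.0007
grip_force: 0.0
```

Run:
```python
from h import *
c=cam("wrist"); c2=cam("side"); save(c2,"s6.png",(262,190,120,100),5)
s=sense(); print(s["time_s"],s["tool_pos"],s["force"])
m=R.from_rotvec(s["tcp_rot"]).as_matrix()
print((m.T@(np.array([.5090+.75*.0794*1.25*.8+0,-.1655,0])-s["tool_pos"])))
b=np.array([.5095,-.1661,0])+.075*np.array([.792,.611,0]); print("press err units",(m.T@(b-s["tool_pos"]))/.08)
```

```text
14.5833 [ 0.56716576 -0.12109599  0.3037191 ] [-0.06857391  1.21436928 -0.33933372]
[-0.02546931  0.03652277  0.30370434]
press err units [0.03031828 0.01154434 3.79642589]
```

View pics/s6.png

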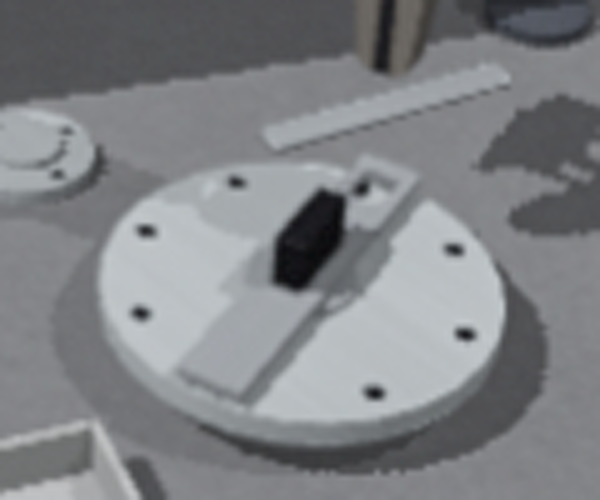

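The bar has settled level on the seat. Pressing the slotted end.

{"name": "apply_moves", "arguments": {
  "commands": [
    [0,0,0,0.03,0.01,0.2,1],
    [0,0,0,0.03,0.01,0.45,1],
    [0,0,0,0.03,0.01,0.62,1],
    [0,0,0,0.03,0.01,0.72,1],
    [0,0,0,0.03,0.01,0.78,1],
    [0,0,0,0.03,0.01,0.8,1],
    [0,0,0,0.03,0.01,0.82,1],
    [0,0,0,0.03,0.01,0.82,1],
    [0,0,0,0.03,0.01,0.82,1]
  ]
}}

```text
time_s: 15.33
tool_pos: [0.571, -0.1199, 0.2398]
tcp_rot: [2.973, 1.013, 0.001]
force: [-0.2, -0.2, 0.9]
gripper_width: 0.0004
grip_force: 0.0
```

{"name": "apply_moves", "arguments": {
  "commands": [
    [0,0,0,0,0,0.01,1],
    [0,0,0,0,0,0.02,1],
    [0,0,0,0,0,0.03,1],
    [0,0,0,0,0,0.035,1],
    [0,0,0,0,0,0.04,1],
    [0,0,0,0,0,0.045,1],
    [0,0,0,0,0,0.05,1],
    [0,0,0,0,0,0.055,1],
    [0,0,0,0,0,0.055,1],
    [0,0,0,0,0,0.055,1]
  ]
}}

```text
time_s: 16.17
tool_pos: [0.571, -0.1198, 0.2348]
tcp_rot: [2.974, 1.013, 0.001]
force: [0.7, 0.6, 1.6]
gripper_width: 0.0005
grip_force: 0.9
```

{"name": "apply_moves", "arguments": {
  "commands": [
    [0,0,0,0,0,0.004,1],
    [0,0,0,0,0,0.008,1],
    [0,0,0,0,0,0.008,1],
    [0,0,0,0,0,0.008,1]
  ]
}}

```text
time_s: 16.5
tool_pos: [0.5709, -0.1198, 0.2341]
tcp_rot: [2.974, 1.013, 0.0]
force: [0.6, 0.8, 2.5]
gripper_width: 0.0001
grip_force: 0.9
```

{"name": "apply_moves", "arguments": {
  "commands": [
    [0,0,0,0,0,0.005,1],
    [0,0,0,0,0,0.01,1],
    [0,0,0,0,0,0.01,1],
    [0,0,0,0,0,0.01,1]
  ]
}}

```text
time_s: 16.83
tool_pos: [0.5709, -0.1198, 0.2337]
tcp_rot: [2.974, 1.013, 0.0]
force: [0.7, 1.7, 5.5]
gripper_width: 0.0003
grip_force: 2.9
```

{"name": "apply_moves", "arguments": {
  "commands": [
    [0,0,0,0,0,0.004,1],
    [0,0,0,0,0,0.008,1],
    [0,0,0,0,0,0.008,1],
    [0,0,0,0,0,0.008,1]
  ]
}}

```text
time_s: 17.17
tool_pos: [0.5709, -0.1198, 0.2336]
tcp_rot: [2.974, 1.013, 0.001]
force: [-1.2, 2.1, 11.4]
gripper_width: 0.0003
grip_force: 5.7
```

On the rim at 11 N, the same signature as the first end. Easing off and retreating.

{"name": "apply_moves", "arguments": {
  "commands": [
    [0,0,0,0,0,0,1],
    [0,0,0,0,0,0,1],
    [0,0,0,0,0,-0.01,1],
    [0,0,0,0,0,-0.02,1],
    [0,0,0,0,0,-0.03,1],
    [0,0,0,0,0,-0.04,1],
    [0,0,0,0,0,-0.05,1],
    [0,0,0,0,0,-0.06,1],
    [0,0,0,0,0,-0.08,1],
    [0,0,0,0,0,-0.15,1],
    [0,0,0,0,0,-0.4,1],
    [0,0,0,0,0,-0.8,1],
    [0,0,0,0,0,-1,1],
    [0,0,0,0,0,-1,1],
    [0,0,0,0,0,-1,1],
    [0,0,0,0,0,-1,1]
  ]
}}

```text
time_s: 18.5
tool_pos: [0.5703, -0.1197, 0.3121]
tcp_rot: [-2.973, -1.013, 0.001]
force: [-0.1, -0.2, -1.0]
gripper_width: 0.0002
grip_force: 0.0
```

Run:
```python
from h import *
c2=cam("side"); save(c2,"s7.png",(262,190,120,100),5)
s=sense(); print(s["time_s"],s["tool_pos"],s["force"])
```

```text
18.55 [ 0.57022155 -0.11971287  0.3116298 ] [-0.31875046 -0.55976045 -0.47733572]
```

View pics/s7.png

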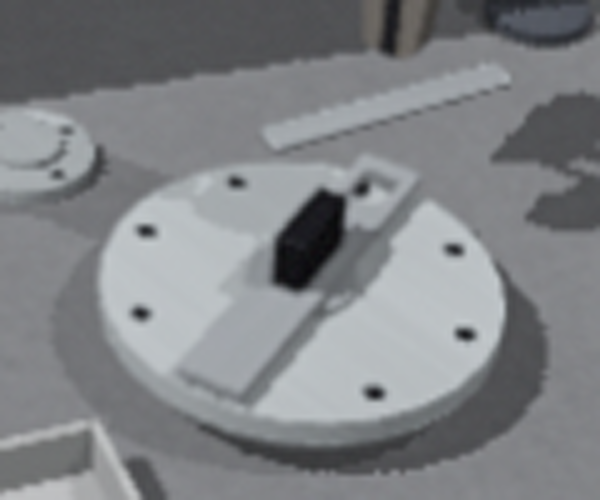

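The bar is level and centred, and it hasn't moved from the earlier picture. The robot is clear.

```bash
python3 -c "
from station import bot
print(bot.close_job())"
```

```text
the job is handed in; nothing more can be done
None
```

I laid the straightedge across the seat, pressed the plain end and then the slotted end down to the rim, and left it level and centred with the arm clear; the job is handed in at about 18.6 s, and no verdict was shown.

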